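# Collect polished brass hubs from the polishing machine's catch tray

## Robot

A 7-joint arm with a two-finger parallel gripper is mounted at the origin on the work surface. World frame = base frame: x ahead of the robot, y to its left, z up, the work surface at z = 0. Lengths are in m, angles in rad, forces in N, time in s.
With the tool pointing down it reaches from about 0.4 to 0.875 m from the base axis. Payload 6.5 kg.
Tool frame: the origin (TCP) lies at the centre of the arm's flange, where the gripper is bolted on; the fingertips stand 166 mm ahead of it and the grasp point (between the pads) lies 147 mm ahead of it; z points along the fingers, x is the direction in which the jaws open and shut, and the axes are right-handed (so a half turn about z gives the same grasp; the last joint's range is limited). The gripper opens to 88 mm and grips with 3 to 60 N. Pads are 18 mm wide; open, the fingers measure 123 mm over their backs; the gripper's body (75 mm by 187 mm) begins 45 mm behind the grasp point.
Start: joints at [-1.267, 0.536, -0.004, 1.538, 0.003, 1.067, -0.071], TCP at [0.235, 0.606, 0.405] pointing down, gripper open.
Joint ranges: [-2.7, 2.7], [-0.37, 2.16], [-1.27, 1.26], [0.24, 2.4], [-1.31, 4.45], [0.19, 1.91], [-2.76, 2.76]. Speed limits (rad/s): [2.39, 2.39, 3.14, 3.14, 3.14, 3.14, 3.14].

## Interface

Orientations are given as a 3x3 rotation matrix whose columns are the frame's x, y, z axes.
In Python, from cell import env gives the robot as it stands.
- The arm moves only by the tool drive_tool, never from a script. Its argument "plan" is text: rows parted by semicolons, each of 5 numbers parted by spaces: the opening, from -1 (shut) to 1 (fully open), then the shift along the world's x, y, z in m, then the turn about the world's z in degrees. A call has 1 to 10 rows; each row shifts and turns the pose as measured when the row begins; what a row does not reach is not made up. A row lasts 1/8 s, in which the tool goes at most 62.5 mm and 10.7 degrees, less where a joint would pass 70% of its speed; a pose out of reach is approached as far as the arm can. A call is refused whole if a number of a shift passes 0.0625 or a number of a turn 10.7, either way. A call with a gripper value outside its range is refused whole. The fingers move at their own pace and stop on an object; "squeeze" is the grip in N (left out, the last holds). Time passes only in rows, so rows that do not move let the fingers close. It gives the time, the measured TCP pose, the force and the opening at its end, in the units of the state.
- env.sense(): the state, without advancing time (a new reading comes with each control period).
- env.read_camera(name): name is "side" or "top"; returns (picture, depth): 480x640x3 uint8, red, green, blue; 480x640 float32, m along the optical axis (not along the pixel's ray), 0 where there is no reading.
- env.calibration(name): a dict with "intrinsics" (3x3 intrinsics, pixels), "dist_coeffs" ([k1, k2, p1, p2, k3] as OpenCV has them; the pictures are not rectified), "eye" and "attitude" of the camera in the world. Camera axes: x right, y down, z forward; pixel columns grow to the right and rows downward; lengths in m; the calibration is good to about 2 mm. A picture is of the moment at which its call begins. calibration takes no time and is no camera call.
- env.close_job(): hands the job in, once; it reports no verdict.
The state is a dict: "time": time; "q": joint angles; "joint_vel": joint speeds; "effort": joint torques, N m; "tcp_pos": TCP position; "tool_rot": TCP orientation; "force": force on the tool from outside, world axes, zero at the start; "ft_torque": the same for the moment, N m; "grip_width": finger opening in m.
Only numpy, scipy, OpenCV 4.12 (cv2) and the standard library are available. Lean on these libraries where they do the work, as an engineer would, in place of code of your own. Each camera call takes 0.05 s, during which the arm holds its last target.

## Task

Two finished hubs of shiny polished brass have come out of the polishing machine into its steel catch tray. Put both of them into the blue tote, each standing upright on the tote's floor with its narrow boss up, setting them down gently rather than dropping them. Leave the rough dark hub, which still needs polishing, where it is in the tray.

Things in the scene. Friction and masses are not known exactly. Their poses are not given: they have to be found in the camera images.
- hub_a_center (a point): A finished hub of shiny golden polished brass, about 0.45 kg, round, 50 mm tall, standing upright in the steel catch tray. Lower collar 48 mm diameter, 30 mm tall; on it a boss 34 mm diameter, 20 mm tall, with a dark bore mouth. This point is on its axis half-way up, 25 mm above its underside; z is up along the axis. The tray floor it stands on is 4 mm above the work surface.
- hub_b_center (a point): The other brass hub, same shape, size and axes, in the same tray; point on its axis, 25 mm above its underside. The tray walls (rim 25 mm above the work surface, roughly along x and y) are at least 65 mm from any hub's centre, other pieces at least 90 mm. Past the +y wall rises the machine: chute, then a housing 180 mm tall, at least 190 mm from any hub's centre.
- rough_hub_center (a point): The rough hub that must stay: same shape and size as the brass hubs but dull blackish brown, standing in the same tray; this point is on its axis, 25 mm above its underside. (A fourth piece in the tray, not listed, is a low dark steel ring, 48 mm diameter and 18 mm tall.)
- tote_in (a point): The blue open plastic tote, empty, fixed to the work surface. This point is the centre of its inner floor, 5 mm above the work surface; z up, x along its short inner side (200 mm), y along its long inner side (270 mm). Walls 5 mm thick, plain and upright; rim 60 mm above the inner floor (65 mm above the work surface), with an outward lip of about 7 mm.
Things that resemble listed ones, but are neither listed nor needed, are in the scene too. What is shaped like the part that bears hub_a_center but green is not meant. Leave any purple look-alike of the part that bears hub_b_center alone.

How it is judged:
By the outcome, as a careful person would: the job done as asked, in the order asked, and still so for the second after the job is handed in, with the robot touching nothing.
It also fails if it takes over 70 s, if anything falls off the work surface, if the arm or the gripper's body presses on something with over 40 N, if the wrist force passes 120 N, or if a joint passes its speed limit or range.

## Working session

There is one attempt and no reset: what is moved stays moved. The work goes in short steps, Python scripts to look and compute and a tool call to move; the robot and the scene stay as the last step left them, time stands still between calls to the robot, and variables do not carry over. Pictures are saved under pics/ and viewed, and the job is handed in when it is done.

Besides the shell and the picture viewer there is one more tool, called after "Request:" as a command line: name --argument value ..., lists and objects as JSON in quotes. drive_tool: Moves the arm, as the interface text tells. Its arguments: {"type":"object","properties":{"plan":{"type":"string"},"squeeze":{"type":"number"}},"required":["plan"]}

```bash
mkdir -p pics; ls; cat > look.py <<'E'
import sys,cv2,numpy as np
from cell import env
tag=sys.argv[1]
for n in sys.argv[2:]:
    p,d=env.read_camera(n); cv2.imwrite(f'pics/{n}_{tag}.png',p[:,:,::-1]); np.save(f'pics/{n}_{tag}.npy',d)
    c=env.calibration(n); print(n,c)
s=env.sense(); print(s['time'],s['tcp_pos'],s['tool_rot'],s['force'],s['grip_width'])
E
python3 look.py 0 side top
```

```text
pics
side {'intrinsics': array([[541.37149594,   0.        , 314.82336588],
       [  0.        , 541.37149594, 248.64265831],
       [  0.        ,   0.        ,   1.        ]]), 'dist_coeffs': array([-0.12603151,  0.        ,  0.        ,  0.        ,  0.        ]), 'eye': array([ 0.12674638, -0.83664201,  0.82738775]), 'attitude': array([[ 0.89678553, -0.28755936,  0.33628161],
       [-0.44235345, -0.56557303,  0.69602483],
       [-0.00995665, -0.77294033, -0.63440059]])}
top {'intrinsics': array([[465.10423213,   0.        , 320.34006101],
       [  0.        , 465.10423213, 242.24442883],
       [  0.        ,   0.        ,   1.        ]]), 'dist_coeffs': array([-0.11818675,  0.        ,  0.        ,  0.        ,  0.        ]), 'eye': array([0.48680092, 0.02710359, 0.87997926]), 'attitude': array([[ 0.02676698, -0.99764749,  0.0631112 ],
       [-0.99960787, -0.02723204, -0.00652018],
       [ 0.00822349, -0.06291193, -0.9979852 ]])}
0.1 [0.23481525 0.60580124 0.40393891] [[ 3.61350366e-01  9.32430017e-01 -4.20441737e-04]
 [ 9.32428877e-01 -3.61350584e-01 -1.46452742e-03]
 [-1.51749619e-03  1.37175501e-04 -9.99998839e-01]] [ 0.20850197  0.24493122 -1.99905409] 0.08800324358077068
```

View pics/top_0.png

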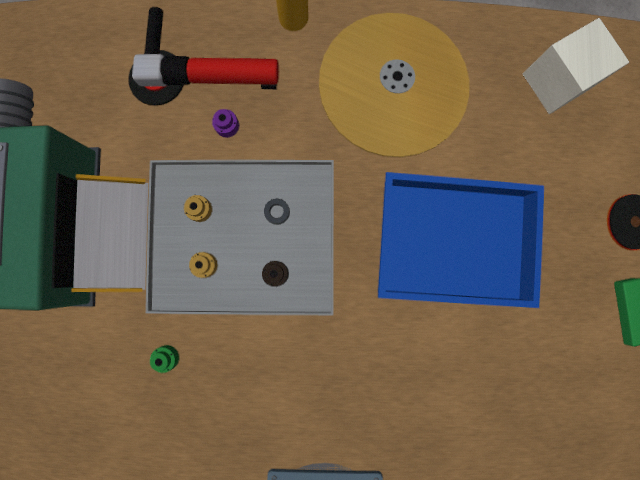

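View pics/side_0.png

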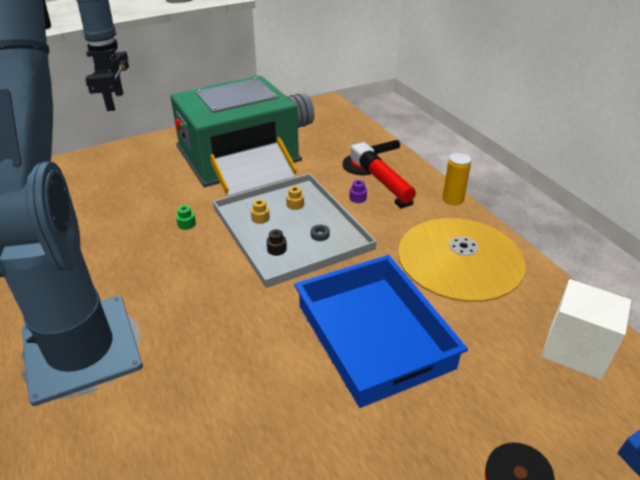

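The top view shows the brass hubs at about (197,207) and (203,264), the rough hub at (275,273), the ring at (277,211), and the tote centred near (460,240). The green (164,359) and purple (225,122) look-alikes are outside the tray.

```bash
cat > m.py <<'E'
import sys,cv2,numpy as np
from cell import env
def cloud(n,tag):
    d=np.load(f'pics/{n}_{tag}.npy'); c=env.calibration(n)
    v,u=np.mgrid[:480,:640]
    pt=cv2.undistortPoints(np.stack([u,v],-1).reshape(-1,1,2).astype(np.float64),c['intrinsics'],c['dist_coeffs']).reshape(480,640,2)
    P=np.dstack([pt[...,0]*d,pt[...,1]*d,d])@c['attitude'].T+c['eye']
    P[d==0]=np.nan
    return P
def onplane(n,uv,z):
    c=env.calibration(n)
    p=cv2.undistortPoints(np.array(uv,float).reshape(-1,1,2),c['intrinsics'],c['dist_coeffs']).reshape(-1,2)
    r=np.c_[p,np.ones(len(p))]@c['attitude'].T
    return c['eye']+r*((z-c['eye'][2])/r[:,2])[:,None]
E
cat > m1.py <<'E'
from m import *
for n,seeds in (('top',dict(A=(197,207),B=(203,264),R=(275,273),ring=(277,211))),('side',dict(A=(295,197),B=(260,210),R=(277,241)))):
    P=cloud(n,'0'); img=cv2.imread(f'pics/{n}_0.png')
    for k,(u,v) in seeds.items():
        W=P[v-22:v+23,u-22:u+23].reshape(-1,3); z=W[:,2]
        print(n,k,'zmed',np.nanmedian(z),'max',np.nanpercentile(z,99.5))
        for lo,hi in ((.015,.028),(.028,.040),(.046,.062)):
            s=W[(z>lo)&(z<hi)]
            if len(s)>5: print('  ',lo,len(s),'mid',np.round((s.min(0)+s.max(0))/2,4),'ext',np.round(np.ptp(s,0),3),'mean',np.round(s.mean(0),4))
P=cloud('top','0')
for nm,c in (('TL',(388,175)),('TR',(543,186)),('BR',(539,305)),('BL',(379,297))): print(nm,onplane('top',[c],.065))
for nm,c in (('TL',(392,186)),('TR',(525,191)),('BR',(521,297)),('BL',(386,292))): print('floor',nm,onplane('top',[c],.005))
W=P[160:320,360:560].reshape(-1,3)
f=W[(W[:,2]<.012)&(W[:,2]>-.005)]; r=W[(W[:,2]>.058)&(W[:,2]<.075)]
print('rim',r.min(0),r.max(0), (r.min(0)+r.max(0))/2); 
print(cv2.minAreaRect(r[:,:2].astype(np.float32)))
print('tray floor z',np.nanmedian(P[230:245,220:260,2]),'tote floor z',np.nanmedian(P[220:260,430:490,2]))
s=P[150:325,140:345].reshape(-1,3);s=s[(s[:,2]>.019)&(s[:,2]<.03)];print('tray rim',s.min(0),s.max(0))
E
python3 m1.py
python3 - <<'E'
import cv2
a=cv2.imread('pics/top_0.png')
cv2.imwrite('pics/z0.png',cv2.resize(a[150:325,140:345],None,fx=3.4,fy=3.4,interpolation=cv2.INTER_CUBIC))
E
```

```text
top A zmed 0.003941213492065221 max 0.05574250796221265
   0.015 40 mid [0.5951 0.2442 0.0215] ext [0.04  0.032 0.013] mean [0.59   0.236  0.0214]
   0.028 233 mid [0.5987 0.2525 0.0335] ext [0.047 0.048 0.011] mean [0.5957 0.2461 0.0329]
   0.046 290 mid [0.5986 0.2532 0.0515] ext [0.033 0.034 0.01 ] mean [0.5986 0.2523 0.0528]
top B zmed 0.00371455968764256 max 0.05524039062316774
   0.015 36 mid [0.4932 0.2248 0.0217] ext [0.045 0.022 0.012] mean [0.4908 0.2187 0.0221]
   0.028 235 mid [0.4938 0.2377 0.034 ] ext [0.046 0.049 0.012] mean [0.4939 0.232  0.0329]
   0.046 276 mid [0.4934 0.2375 0.0516] ext [0.031 0.034 0.01 ] mean [0.4934 0.2372 0.0527]
top R zmed 0.0035069861898804344 max 0.05550083396330073
   0.015 9 mid [0.4862 0.0864 0.0221] ext [0.033 0.014 0.012] mean [0.4863 0.0832 0.0213]
   0.028 251 mid [0.4812 0.1035 0.0329] ext [0.046 0.046 0.009] mean [0.4813 0.1018 0.0328]
   0.046 280 mid [0.4804 0.1028 0.0519] ext [0.032 0.032 0.01 ] mean [0.481  0.1032 0.0527]
top ring zmed 0.003336429361734339 max 0.023362428130924207
   0.015 368 mid [0.5975 0.1049 0.0201] ext [0.0
[... 1087 characters left out ...]
TR [[ 0.6527529  -0.38350064  0.065     ]]
BR [[ 0.43584497 -0.37505483  0.065     ]]
BL [[ 0.44511864 -0.0834603   0.065     ]]
floor TL [[ 0.65351562 -0.11261104  0.005     ]]
floor TR [[ 0.6534439  -0.37606834  0.005     ]]
floor BR [[ 0.44707459 -0.3676743   0.005     ]]
floor BL [[ 0.45173319 -0.10462662  0.005     ]]
rim [ 0.43172971 -0.38481501  0.05801684] [ 0.66819285 -0.08221427  0.06845719] [ 0.54996128 -0.23351464  0.06323701]
((0.549669086933136, -0.23400641977787018), (0.29484808444976807, 0.22572940587997437), 87.43321990966797)
tray floor z 0.002706701421741342 tote floor z 0.0036797523436555846
tray rim [ 0.40150021 -0.00344256  0.01900894] [0.69594366 0.3608283  0.02998989]
```

View pics/z0.png

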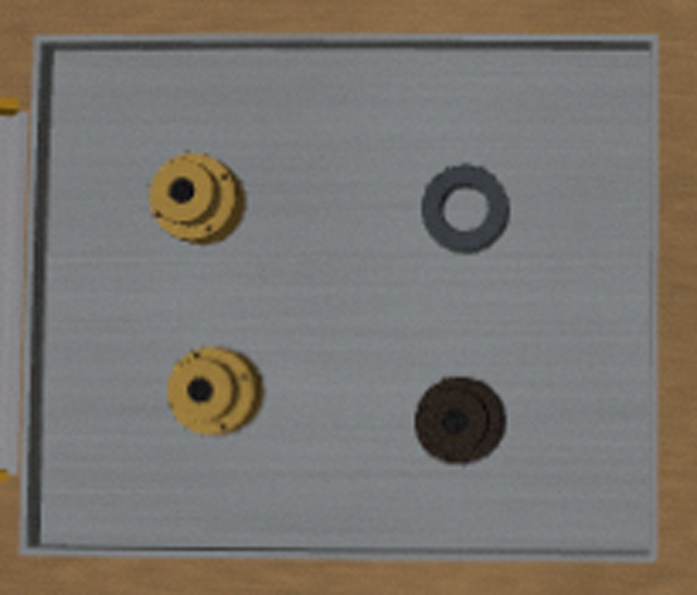

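Hubs: A is at about (0.597, 0.2525) and B at about (0.4925, 0.2375). The tote centre is near (0.550, -0.234). I'll grip the collar with the jaws along y, grasp point at z≈0.028, which puts the TCP at z≈0.175.

Request:
drive_tool --plan "1 0.036 -0.035 0 2.1;1 0.036 -0.035 0 2.1;1 0.036 -0.035 0 2.1;1 0.036 -0.035 0 2.1;1 0.036 -0.035 0 2.1;1 0.036 -0.035 0 2.1;1 0.036 -0.035 0 2.1;1 0.036 -0.035 0 2.1;1 0.036 -0.035 0 2.1;1 0.036 -0.035 0 2.1" --squeeze 25

```text
time: 1.35
tcp_pos: [0.5988, 0.2463, 0.3999]
tool_rot: [[-0.019, 1.0, -0.006], [1.0, 0.019, -0.006], [-0.006, -0.006, -1.0]]
force: [1.1, 1.2, -0.3]
grip_width: 0.0883
```

Request:
drive_tool --plan "1 -0.001 0.004 -0.03 -1;1 0 0 -0.04 0;1 0 0 -0.04 0;1 0 0 0 0;1 0 0 0 0"

```text
time: 1.98
tcp_pos: [0.6015, 0.244, 0.2876]
tool_rot: [[0.008, 1.0, -0.004], [1.0, -0.008, -0.008], [-0.008, -0.004, -1.0]]
force: [0.1, 0.8, 0.8]
grip_width: 0.088
```

```bash
python3 look.py 1 side top | grep -v -e '\[ 0.*]\]' | tail -4
```

```text
[-0.99960787, -0.02723204, -0.00652018],
2.075 [0.60140961 0.24408965 0.28776832] [[ 0.00788501  0.99996314 -0.00339681]
 [ 0.99993771 -0.00791155 -0.0078728 ]
 [-0.00789939 -0.00333453 -0.99996324]] [-0.75621143 -0.35334664 -0.74244813] 0.08779920182605655
```

View pics/side_1.png

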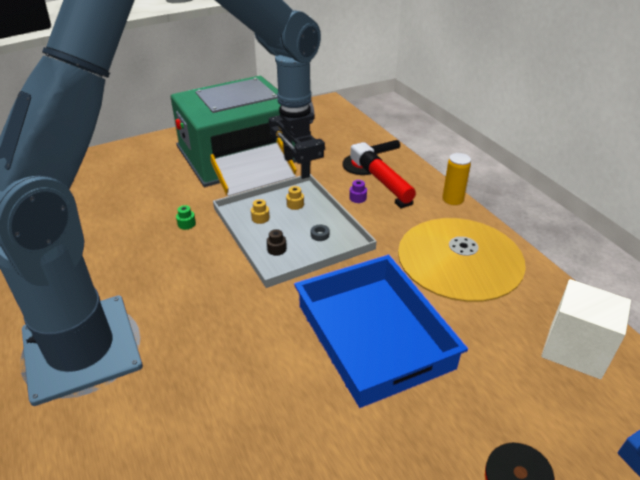

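Request:
drive_tool --plan "1 -0.003 0.008 -0.02 0;1 0 0 -0.02 0;1 0 0 0 0;1 0 0 0 0"

```text
time: 2.58
tcp_pos: [0.5984, 0.2535, 0.2468]
tool_rot: [[0.007, 1.0, -0.001], [1.0, -0.007, -0.006], [-0.006, -0.001, -1.0]]
force: [-0.4, -0.1, 0.1]
grip_width: 0.0878
```

Request:
drive_tool --plan "1 -0.001 0 -0.02 0;1 0 0 -0.02 0;1 0 0 -0.02 0;1 0 0 0 0;1 0 0 0 0"

```text
time: 3.2
tcp_pos: [0.5972, 0.2529, 0.1818]
tool_rot: [[0.008, 1.0, -0.002], [1.0, -0.008, -0.007], [-0.007, -0.002, -1.0]]
force: [0.2, -0.3, 0.3]
grip_width: 0.0883
```

Request:
drive_tool --plan "1 0 0 -0.005 0;1 0 0 0 0;1 0 0 0 0"

```text
time: 3.58
tcp_pos: [0.5978, 0.2532, 0.1778]
tool_rot: [[0.008, 1.0, 0.0], [1.0, -0.008, -0.006], [-0.006, 0.0, -1.0]]
force: [-0.3, -0.1, 0.4]
grip_width: 0.0884
```

Request:
drive_tool --plan "-1 0 0 0 0;-1 0 0 0 0;-1 0 0 0 0;-1 0 0 0 0;-1 0 0 0 0;-1 0 0 0 0;-1 0 0 0 0;-1 0 0 0 0" --squeeze 30

```text
time: 4.58
tcp_pos: [0.598, 0.2532, 0.1784]
tool_rot: [[0.008, 1.0, 0.001], [1.0, -0.008, -0.006], [-0.006, 0.001, -1.0]]
force: [-0.2, -0.4, 0.3]
grip_width: 0.047
```

Request:
drive_tool --plan "-1 0 0 0.01 0;-1 0 0 0.02 0;-1 0 0 0.03 0;-1 0 0 0.03 0;-1 0 0 0.03 0;-1 0 0 0 0;-1 0 0 0 0"

```text
time: 5.45
tcp_pos: [0.5962, 0.2523, 0.3054]
tool_rot: [[0.008, 1.0, -0.001], [1.0, -0.008, -0.006], [-0.006, -0.001, -1.0]]
force: [1.0, -1.2, -4.1]
grip_width: 0.0472
```

```bash
python3 look.py 2 side top | tail -3; python3 -c "
import cv2
a=cv2.imread('pics/side_2.png');b=cv2.imread('pics/top_2.png')
cv2.imwrite('pics/z2.png',cv2.hconcat([cv2.resize(a[100:300,200:400],(400,400)),cv2.resize(b[120:320,100:300],(400,400))]))"
```

```text
5.55 [0.59634751 0.25239803 0.3050482 ] [[ 7.71524590e-03  9.99969954e-01 -7.52656548e-04]
 [ 9.99949342e-01 -7.71994827e-03 -6.45878758e-03]
 [-6.46440398e-03 -7.02787285e-04 -9.99978859e-01]] [ 0.28708049  0.11198624 -3.85669597] 0.04730908840225015
```

View pics/z2.png

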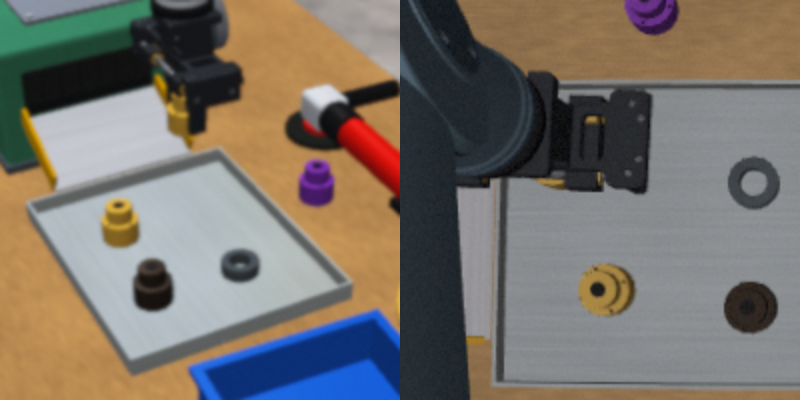

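Hub A is held (side view: hub between the fingers, clear of the tray; force z ≈ -4 N). Next I'll carry it across to the tote.

Request:
drive_tool --plan "-1 -0.001 -0.025 0 0;-1 -0.001 -0.045 0 0;-1 -0.001 -0.055 0 0;-1 -0.001 -0.055 0 0;-1 -0.001 -0.055 0 0;-1 -0.001 -0.055 0 0;-1 -0.001 -0.055 0 0;-1 -0.001 -0.055 0 0;-1 -0.001 -0.055 0 0;-1 -0.001 -0.045 0 0"

```text
time: 6.8
tcp_pos: [0.5753, -0.2703, 0.2958]
tool_rot: [[0.008, 1.0, -0.017], [1.0, -0.008, -0.01], [-0.01, -0.017, -1.0]]
force: [1.0, 0.1, -4.3]
grip_width: 0.0473
```

Request:
drive_tool --plan "-1 0.004 0 0 0;-1 0 0 0 0;-1 0 0 0 0"

```text
time: 7.18
tcp_pos: [0.5751, -0.2766, 0.2934]
tool_rot: [[0.017, 1.0, -0.023], [1.0, -0.017, -0.012], [-0.012, -0.023, -1.0]]
force: [0.3, -0.2, -4.4]
grip_width: 0.0474
```

```bash
python3 look.py 3 side top | tail -3; python3 -c "
import cv2
a=cv2.imread('pics/side_3.png');b=cv2.imread('pics/top_3.png')
cv2.imwrite('pics/z3.png',cv2.hconcat([cv2.resize(a[180:420,260:500],(400,400)),cv2.resize(b[120:340,350:570],(400,400))]))"
```

```text
7.275 [ 0.57559811 -0.27591493  0.29361903] [[ 0.01595911  0.99962274 -0.02235346]
 [ 0.99979968 -0.01622404 -0.01172105]
 [-0.01207929 -0.02216192 -0.99968142]] [-0.78528689  0.46365038 -3.75623733] 0.047439800449413094
```

View pics/z3.png

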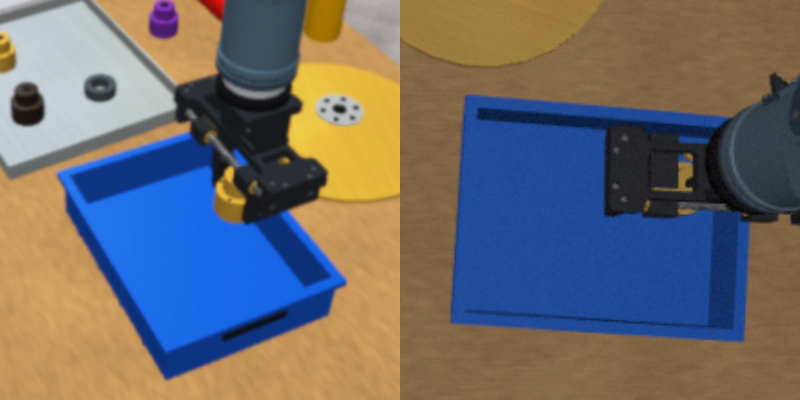

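Request:
drive_tool --plan "-1 0.004 0.02 -0.02 0;-1 0.001 0 -0.03 0;-1 0 0 -0.03 0;-1 0 0 -0.015 0;-1 0 0 0 0;-1 0 0 0 0"

```text
time: 8.02
tcp_pos: [0.5833, -0.2505, 0.1987]
tool_rot: [[0.008, 1.0, -0.017], [1.0, -0.008, -0.011], [-0.011, -0.017, -1.0]]
force: [0.8, 0.5, -4.7]
grip_width: 0.0472
```

Request:
drive_tool --plan "-1 0 0 -0.008 0;-1 0 0 -0.003 0;-1 0 0 0 0;-1 0 0 0 0"

```text
time: 8.52
tcp_pos: [0.5841, -0.2512, 0.1893]
tool_rot: [[0.009, 1.0, -0.014], [1.0, -0.009, -0.013], [-0.013, -0.014, -1.0]]
force: [-0.3, 0.5, -3.8]
grip_width: 0.0474
```

Request:
drive_tool --plan "-1 0 0 -0.005 0;-1 0 0 -0.002 0;-1 0 0 0 0;-1 0 0 0 0"

```text
time: 9.02
tcp_pos: [0.5841, -0.2512, 0.1818]
tool_rot: [[0.009, 1.0, -0.014], [1.0, -0.009, -0.013], [-0.013, -0.014, -1.0]]
force: [0.6, 0.0, -3.9]
grip_width: 0.0475
```

Request:
drive_tool --plan "-1 0 0 -0.002 0;-1 0 0 0 0;-1 0 0 0 0"

```text
time: 9.4
tcp_pos: [0.5843, -0.2512, 0.1799]
tool_rot: [[0.009, 1.0, -0.013], [1.0, -0.009, -0.013], [-0.013, -0.013, -1.0]]
force: [-0.2, 0.3, -3.8]
grip_width: 0.0474
```

Request:
drive_tool --plan "-1 0 0 -0.0015 0;-1 0 0 0 0;-1 0 0 0 0"

```text
time: 9.78
tcp_pos: [0.5844, -0.2513, 0.1798]
tool_rot: [[0.009, 1.0, -0.013], [1.0, -0.009, -0.013], [-0.013, -0.013, -1.0]]
force: [0.4, 0.4, -4.1]
grip_width: 0.047
```

Request:
drive_tool --plan "-1 0 0 -0.002 0;-1 0 0 0 0;-1 0 0 0 0"

```text
time: 10.15
tcp_pos: [0.5845, -0.2515, 0.1797]
tool_rot: [[0.009, 1.0, -0.013], [1.0, -0.009, -0.013], [-0.013, -0.013, -1.0]]
force: [-0.2, 0.0, -1.8]
grip_width: 0.0469
```

Contact is showing, since the carried weight dropped from about 4 N to 1.8 N. I'll release now.

Request:
drive_tool --plan "0.3 0 0 0 0;0.3 0 0 0 0;0.6 0 0 0 0;0.6 0 0 0 0;1 0 0 0 0;1 0 0 0 0"

```text
time: 10.9
tcp_pos: [0.5854, -0.2519, 0.18]
tool_rot: [[0.009, 1.0, -0.011], [1.0, -0.009, -0.014], [-0.014, -0.011, -1.0]]
force: [0.0, -0.2, 0.1]
grip_width: 0.0872
```

Request:
drive_tool --plan "1 0 0 0.01 0;1 0 0 0.02 0;1 0 0 0.03 0;1 0 0 0.03 0;1 0 0 0.03 0;1 0 0 0 0"

```text
time: 11.65
tcp_pos: [0.5856, -0.2523, 0.3107]
tool_rot: [[0.01, 1.0, -0.006], [1.0, -0.01, -0.015], [-0.015, -0.006, -1.0]]
force: [0.2, 1.0, -1.0]
grip_width: 0.088
```

Request:
drive_tool --plan "1 -0.004 0.03 0 0;1 -0.009 0.05 0 0;1 -0.009 0.055 0 0;1 -0.009 0.055 0 0;1 -0.009 0.055 0 0;1 -0.009 0.055 0 0;1 -0.009 0.055 0 0;1 -0.009 0.055 0 0;1 -0.005 0.04 0 0;1 0 0 0 0"

```text
time: 12.9
tcp_pos: [0.5056, 0.2103, 0.3123]
tool_rot: [[0.011, 1.0, -0.006], [1.0, -0.011, -0.017], [-0.017, -0.005, -1.0]]
force: [0.5, -0.6, -0.1]
grip_width: 0.088
```

```bash
python3 look.py 4 side top | tail -3; python3 -c "
import cv2
a=cv2.imread('pics/side_4.png');b=cv2.imread('pics/top_4.png')
cv2.imwrite('pics/z4.png',cv2.hconcat([cv2.resize(a[180:420,260:500],(400,400)),cv2.resize(b[120:340,350:570],(400,400))]))
from m import *
P=cloud('top','4')[170:310,375:550].reshape(-1,3); s=P[(P[:,2]>.045)&(P[:,2]<.06)&(abs(P[:,0]-.58)<.04)&(abs(P[:,1]+.25)<.04)]; print(len(s),s.mean(0),s.min(0),s.max(0))"
```

```text
13.0 [0.50657706 0.20642424 0.31225685] [[ 0.01667614  0.99984536 -0.00558253]
 [ 0.99968033 -0.01677899 -0.01891307]
 [-0.01900381 -0.00526535 -0.99980555]] [-0.40438067 -0.72945516 -0.15741384] 0.08809342140564316
285 [ 0.58248863 -0.25095583  0.05315411] [ 0.56581994 -0.26848318  0.04526912] [ 0.59948769 -0.23491726  0.05791994]
```

View pics/z4.png

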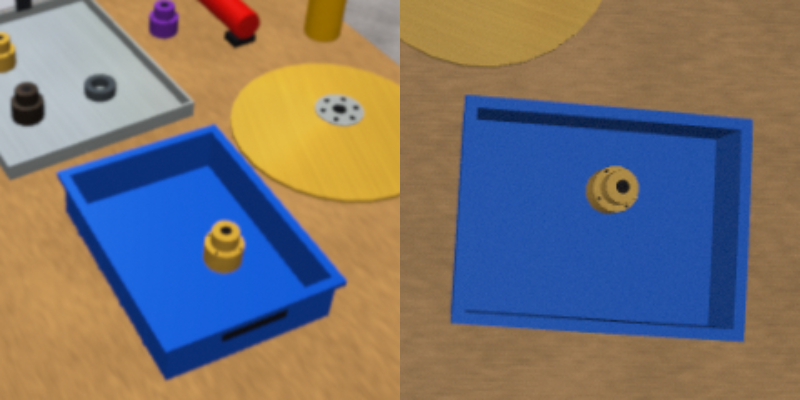

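Hub A stands upright in the tote at about (0.583, -0.251). Hub B is next.

Request:
drive_tool --plan "1 -0.007 0.016 -0.02 -0.5;1 -0.006 0.018 -0.02 -0.5;1 0 0 -0.01 0;1 0 0 0 0;1 0 0 0 0"

```text
time: 13.62
tcp_pos: [0.4965, 0.2318, 0.262]
tool_rot: [[0.047, 0.999, -0.004], [0.999, -0.047, -0.023], [-0.024, -0.003, -1.0]]
force: [0.2, -0.0, -0.6]
grip_width: 0.0883
```

Request:
drive_tool --plan "1 -0.002 0.007 -0.012 1.5;1 0 0 0 1;1 0 0 0 0;1 0 0 0 0"

```text
time: 14.12
tcp_pos: [0.4952, 0.2384, 0.2502]
tool_rot: [[0.002, 1.0, -0.001], [1.0, -0.002, -0.023], [-0.023, -0.001, -1.0]]
force: [0.6, -0.4, -0.0]
grip_width: 0.0882
```

Request:
drive_tool --plan "1 -0.002 0.003 -0.02 0;1 0 0 -0.02 0;1 0 0 -0.02 0;1 0 0 0 0;1 0 0 0 0"

```text
time: 14.75
tcp_pos: [0.4942, 0.2419, 0.1906]
tool_rot: [[0.002, 1.0, 0.002], [1.0, -0.002, -0.021], [-0.021, 0.002, -1.0]]
force: [0.8, 0.3, 0.2]
grip_width: 0.088
```

Request:
drive_tool --plan "1 -0.001 -0.001 -0.008 0;1 0 0 -0.005 0;1 0 0 0 0;1 0 0 0 0"

```text
time: 15.25
tcp_pos: [0.4938, 0.2411, 0.1783]
tool_rot: [[0.002, 1.0, 0.004], [1.0, -0.002, -0.02], [-0.02, 0.004, -1.0]]
force: [0.7, -0.5, 1.2]
grip_width: 0.0881
```

Request:
drive_tool --plan "-1 0 0 0 0;-1 0 0 0 0;-1 0 0 0 0;-1 0 0 0 0;-1 0 0 0 0;-1 0 0 0 0;-1 0 0 0 0;-1 0 0 0 0" --squeeze 30

```text
time: 16.25
tcp_pos: [0.4939, 0.2411, 0.1787]
tool_rot: [[0.003, 1.0, 0.005], [1.0, -0.002, -0.02], [-0.02, 0.005, -1.0]]
force: [-0.2, -0.0, 0.4]
grip_width: 0.0474
```

Request:
drive_tool --plan "-1 0 0 0.01 0;-1 0 0 0.02 0;-1 0 0 0.03 0;-1 0 0 0.03 0;-1 0 0 0.03 0;-1 0 0 0 0;-1 0 0 0 0"

```text
time: 17.12
tcp_pos: [0.4908, 0.2397, 0.3009]
tool_rot: [[0.002, 1.0, -0.002], [1.0, -0.002, -0.023], [-0.023, -0.002, -1.0]]
force: [-0.3, 0.0, -5.0]
grip_width: 0.0472
```

```bash
python3 look.py 5 side | tail -3; python3 -c "
import cv2
a=cv2.imread('pics/side_5.png')
cv2.imwrite('pics/z5.png',cv2.resize(a[100:300,200:400],(500,500)))"
```

```text
17.175 [0.49093688 0.23972056 0.30086782] [[ 0.00198567  0.9999965  -0.00174563]
 [ 0.9997267  -0.00202579 -0.02328984]
 [-0.02329329 -0.00169891 -0.99972723]] [ 0.91487149 -0.52601447 -4.75421436] 0.04752429161876432
```

View pics/z5.png

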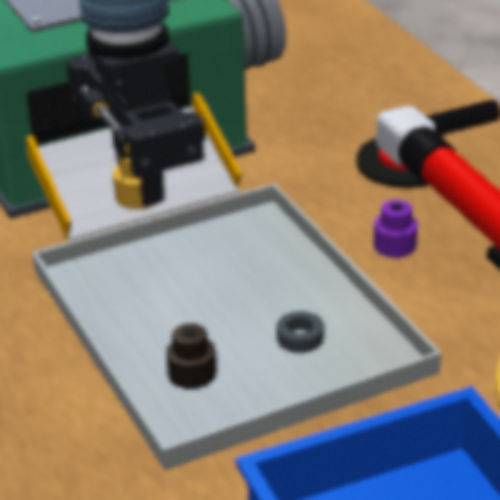

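Request:
drive_tool --plan "-1 0.002 -0.025 0.01 0;-1 0.003 -0.045 0 0;-1 0.003 -0.05 0 0;-1 0.003 -0.05 0 0;-1 0.003 -0.05 0 0;-1 0.003 -0.05 0 0;-1 0.003 -0.05 0 0;-1 0.003 -0.05 0 0;-1 0.003 -0.04 0 0;-1 0 0 0 0"

```text
time: 18.42
tcp_pos: [0.5107, -0.1823, 0.298]
tool_rot: [[-0.002, 1.0, -0.021], [1.0, 0.002, -0.025], [-0.025, -0.021, -0.999]]
force: [0.4, -0.1, -5.0]
grip_width: 0.047
```

Request:
drive_tool --plan "-1 0 0 0 0;-1 0 0 0 0"

```text
time: 18.68
tcp_pos: [0.5102, -0.1805, 0.2961]
tool_rot: [[-0.004, 1.0, -0.025], [1.0, 0.003, -0.023], [-0.023, -0.025, -0.999]]
force: [-0.5, -0.2, -5.0]
grip_width: 0.0475
```

Request:
drive_tool --plan "-1 0.004 -0.015 -0.02 0;-1 0.001 0 -0.03 0;-1 0 0 -0.03 0;-1 0 0 -0.015 0;-1 0 0 0 0;-1 0 0 0 0"

```text
time: 19.42
tcp_pos: [0.5177, -0.1893, 0.1995]
tool_rot: [[-0.014, 1.0, -0.022], [1.0, 0.014, -0.021], [-0.02, -0.022, -1.0]]
force: [0.3, -0.2, -3.5]
grip_width: 0.0475
```

```bash
python3 look.py 6 side | tail -3; python3 -c "
import cv2
a=cv2.imread('pics/side_6.png')
cv2.imwrite('pics/z6.png',cv2.resize(a[220:400,270:450],(540,540)))"
```

```text
19.475 [ 0.51770146 -0.18931082  0.19964673] [[-0.01430388  0.99967163 -0.02126105]
 [ 0.99968961  0.0138639  -0.02069968]
 [-0.02039812 -0.02155054 -0.99955965]] [ 0.24599525  0.51086884 -4.85166405] 0.04699434643314911
```

View pics/z6.png

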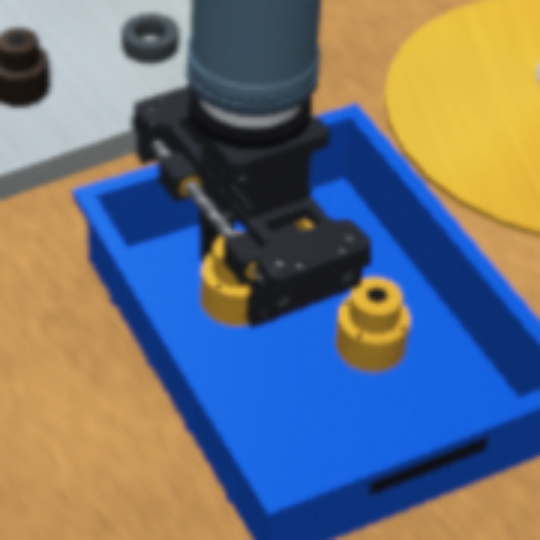

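Request:
drive_tool --plan "-1 0 -0.008 -0.006 0;-1 0 0 -0.004 0;-1 0 0 0 0;-1 0 0 0 0"

```text
time: 19.98
tcp_pos: [0.5183, -0.1987, 0.1907]
tool_rot: [[-0.013, 1.0, -0.018], [1.0, 0.013, -0.022], [-0.022, -0.019, -1.0]]
force: [-0.1, -0.0, -5.1]
grip_width: 0.0474
```

Request:
drive_tool --plan "-1 0 0 -0.003 0;-1 0 0 0 0;-1 0 0 0 0"

```text
time: 20.35
tcp_pos: [0.5184, -0.1984, 0.1875]
tool_rot: [[-0.014, 1.0, -0.018], [1.0, 0.013, -0.022], [-0.021, -0.019, -1.0]]
force: [0.5, -0.2, -5.5]
grip_width: 0.0474
```

Request:
drive_tool --plan "-1 0 0 -0.003 0;-1 0 0 -0.002 0;-1 0 0 0 0;-1 0 0 0 0"

```text
time: 20.85
tcp_pos: [0.5184, -0.1983, 0.1821]
tool_rot: [[-0.014, 1.0, -0.018], [1.0, 0.013, -0.022], [-0.021, -0.019, -1.0]]
force: [-0.3, 0.1, -5.2]
grip_width: 0.0471
```

Request:
drive_tool --plan "-1 0 0 -0.002 0;-1 0 0 0 0;-1 0 0 0 0"

```text
time: 21.22
tcp_pos: [0.5185, -0.1984, 0.1802]
tool_rot: [[-0.014, 1.0, -0.018], [1.0, 0.013, -0.022], [-0.021, -0.018, -1.0]]
force: [0.7, 0.0, -3.7]
grip_width: 0.0477
```

Request:
drive_tool --plan "-1 0 0 -0.002 0;-1 0 0 0 0;-1 0 0 0 0"

```text
time: 21.6
tcp_pos: [0.5187, -0.1985, 0.1801]
tool_rot: [[-0.013, 1.0, -0.018], [1.0, 0.013, -0.022], [-0.021, -0.018, -1.0]]
force: [-0.2, 0.5, -3.6]
grip_width: 0.0471
```

Request:
drive_tool --plan "-1 0 0 -0.0025 0;-1 0 0 0 0;-1 0 0 0 0"

```text
time: 21.98
tcp_pos: [0.5189, -0.1986, 0.1795]
tool_rot: [[-0.013, 1.0, -0.018], [1.0, 0.013, -0.021], [-0.021, -0.018, -1.0]]
force: [-0.2, -0.8, -2.0]
grip_width: 0.0471
```

Contact again (the weight dropped from 5 N to 2 N). I'll release and retreat.

Request:
drive_tool --plan "0.3 0 0 0 0;0.3 0 0 0 0;0.6 0 0 0 0;0.6 0 0 0 0;1 0 0 0 0;1 0 0 0 0"

```text
time: 22.72
tcp_pos: [0.5197, -0.199, 0.1796]
tool_rot: [[-0.013, 1.0, -0.016], [1.0, 0.013, -0.022], [-0.022, -0.016, -1.0]]
force: [0.7, 0.4, 0.2]
grip_width: 0.0877
```

Request:
drive_tool --plan "1 0 0 0.01 0;1 0 0 0.02 0;1 0 0 0.03 0;1 0 0 0.03 0;1 0 0 0.03 0;1 0 0 0.03 0;1 0 0 0.02 0;1 0 0 0 0"

```text
time: 23.72
tcp_pos: [0.5188, -0.1989, 0.3596]
tool_rot: [[-0.012, 1.0, -0.013], [1.0, 0.012, -0.023], [-0.023, -0.013, -1.0]]
force: [-0.7, 0.1, -0.8]
grip_width: 0.0885
```

Request:
drive_tool --plan "1 0 0.03 0 0;1 0 0.05 0 0;1 0 0.05 0 0;1 0 0.05 0 0;1 0 0.05 0 0;1 0 0.05 0 0;1 0 0.03 0 0;1 0 0 0 0;1 0 0 0 0;1 0 0 0 0"

```text
time: 24.98
tcp_pos: [0.5138, 0.1167, 0.3531]
tool_rot: [[-0.008, 1.0, -0.022], [1.0, 0.007, -0.026], [-0.026, -0.022, -0.999]]
force: [0.3, -0.6, 0.2]
grip_width: 0.0884
```

```bash
python3 look.py 7 side top | tail -3; python3 -c "
import cv2
a=cv2.imread('pics/side_7.png');b=cv2.imread('pics/top_7.png')
cv2.imwrite('pics/z7.png',cv2.hconcat([cv2.resize(a[180:420,210:450],(400,400)),cv2.resize(b[100:340,330:570],(400,400))]))
from m import *
P=cloud('top','7')[170:310,375:550].reshape(-1,3)
for x,y in((.583,-.251),(.517,-.2)):
  s=P[(P[:,2]>.045)&(P[:,2]<.06)&(abs(P[:,0]-x)<.03)&(abs(P[:,1]-y)<.03)]; print(len(s),s.mean(0),np.ptp(s,0))
P=cloud('side','7')[225:260,260:295].reshape(-1,3)
s=P[(P[:,2]>.046)&(P[:,2]<.062)];print('rough',s.mean(0),'before .4772 .1002')"
```

```text
25.075 [0.51385951 0.11671108 0.35327051] [[-0.00722811  0.99973586 -0.02181669]
 [ 0.99963638  0.00665717 -0.02613029]
 [-0.02597815 -0.02199763 -0.99942045]] [-0.34579774  0.23783326  0.18906231] 0.08818702893408423
284 [ 0.58253165 -0.25099191  0.05321752] [0.03270676 0.03278986 0.01162676]
287 [ 0.51400708 -0.20015283  0.05340989] [0.03086256 0.03448345 0.01097944]
rough [0.47683875 0.10026989 0.05467217] before .4772 .1002
```

View pics/z7.png

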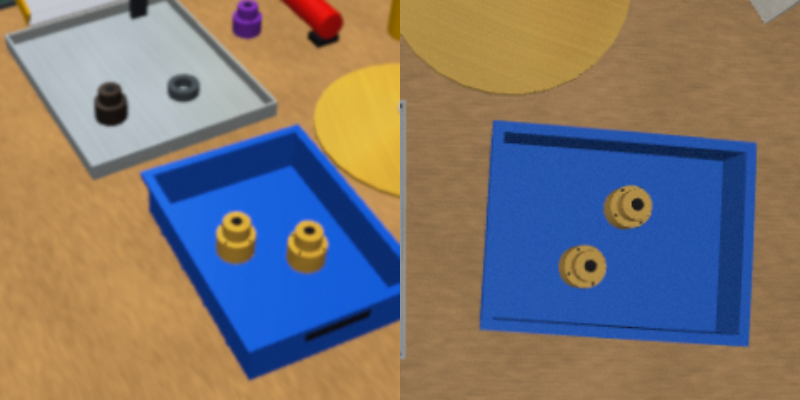

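Both brass hubs stand upright in the tote with boss up, and the rough hub and ring have not moved. The arm is clear and still, so I'm handing in.

```bash
python3 -c "
from cell import env
print(env.close_job())"
```

```text
the job is handed in; nothing more can be done
None
```

Both brass hubs are in the blue tote, standing upright on its floor with the narrow boss up, and the job is handed in. I gripped each one by the collar at 30 N and lowered it until the wrist force showed floor contact (about 4–5 N carried, down to 2 N). Only then did I open the fingers.

Last checks, at about 25 s of the 70 s allowed:
- **Hub positions:** the hubs measure at (0.583, -0.251) and (0.514, -0.200). Their boss tops read at about 0.053 m on average, close to the expected 0.055 m.
- **Rough hub and others:** the rough hub is within 1 mm of where it started. The ring and the purple look-alike look undisturbed, and the green one was never approached.
- **Robot:** the gripper was open, up at 0.35 m and touching nothing.

One imperfection: the tool drifted to a tilt of up to about 2° during the moves. At release a hub may therefore have touched edge first and settled by roughly a millimetre. No check failed or disagreed.

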